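# Reset the label printer behind its push-latch cover

### The job

The label printer on the desk needs its reset: press down on the ribbed front end of its blue cover and let go so that the push-latch pops it fully open, press the green key inside all the way down and let go, then push the cover back down from its outer side until it latches, and leave it shut. Use only pushes of the closed fingertips: do not grip, hook or lift the cover or anything else, and leave the other things on the desk where they stand.

Things in the scene. Friction and masses are not known exactly. Their poses are not given: they have to be found in the camera images.
- printer: light grey label printer, fixed to the desk, 200 mm (its x) by 170 mm (its y) by 100 mm tall; origin at the centre of its underside, z up, front with the label slot to its own -x. Its top has a bay (112 x 122 mm, floor 60 mm above the desk) under a blue cover; in it lie a white label roll (28 mm across, along y, centred 12 mm behind the printer's centre, top 88 mm above the desk) and the green key
- cover (a joint): angle of the blue cover (rad): 0 latched shut and flush, 1.75 fully open (upright and 10 degrees beyond), -0.080 pressed in against its stop. A plate 110 mm long, 120 mm wide, 7 mm thick, hinged along its far edge (printer's +x side), so it opens upwards and away from the front. Pushing it down from open takes 1 to 5 N near its free edge, with brief peaks over 8 N; pushed right down to its stop (15 N is ample) and let go, it latches at 0
- cover_press (a point): where to press: on the outer (upper) face, middle line, marked by three pale ribs, 20 mm from the free edge, 90 mm from the hinge; 100 mm above the desk when shut; moves with the cover. Pressed in 5 to 7 mm here (about 2 N, then a hard stop) and let go, the cover springs fully open in about a second: the finger must go up out of its way (150 mm clears it)
- cover_hinge (a point): fixed point at the middle of the cover's hinge line, 45 mm behind the printer's centre, 96 mm above the desk; the line runs along the printer's y. The cover's outer face lies 4 mm outside the plane through the hinge line, its grey inner face 3 mm inside it. The inner face is not to be gripped, hooked or pushed with the fingers
- key_top (a point): centre of the top of the green round reset key (22 mm across) in the bay under the cover, 36 mm in front of the printer's centre; 78 mm above the desk, 22 mm below the printer's top; moves with the key
- reset_key (a joint): how far the reset key is pressed down (m): 0 up, 0.005 fully down (about 5 N); it springs back
- mug: white ceramic mug with a handle, 76 mm across, 85 mm tall; loose bystander, origin at the centre of its underside
- sanitiser: small clear bottle with a blue cap, 54 mm across, 115 mm tall; loose bystander, origin at the centre of its underside
- sample_jar: white jar with a yellow lid, 52 mm across, 60 mm tall; loose bystander, origin at the centre of its underside
- stamp: wooden hand stamp, 40 mm across, 75 mm tall; loose bystander, origin at the centre of its underside
- stapler: blue and black stapler lying along its own x, 130 x 34 x 53 mm; loose bystander, origin at the centre of its underside
- mouse: black computer mouse, 105 x 60 x 32 mm, long along its own x; loose bystander, origin at the centre of its underside
- tape: roll of cream tape, 60 mm across, 45 mm tall; loose bystander, origin at the centre of its underside

How it is judged:
On the way, in this order (a step that is already met when the one before it is completed fails the run):
1. the cover has popped fully open (value of joint cover above 1.5 rad), for 0.2 s.
2. the reset key is pressed all the way down (value of joint reset_key above 0.004 m), for 0.05 s.
3. the cover is latched shut with the fingers off it (value of joint cover between -0.03 and 0.03 rad and contact force between the fingers and printer below 0.3 N), for 0.3 s.
At the end, for the whole second after the job is handed in: The cover is latched shut (angle within 0.03 rad of 0) and still, the reset key is up again (within 1 mm), and every bystander is within 20 mm of where it stood (value of joint cover between -0.03 and 0.03 rad and velocity of joint cover below 0.05 rad/s and value of joint reset_key below 0.001 m and distance of each of mug, sanitiser, sample_jar, stamp, stapler, mouse, tape from where it was at the start of the episode below 0.02 m); the robot touches nothing.
It fails at once if the cover is gripped, hooked or pushed by its inner face (over 5 N from the fingers) (contact force between the fingers and cover_c1 above 5 N).
It fails at once if a bystander is moved, lifted or knocked over (20 mm, 0.35 rad) (distance of any of mug, sanitiser, sample_jar, stamp, stapler, mouse, tape from where it was at the start of the episode above 0.02 m or angle between any of mug, sanitiser, sample_jar, stamp, stapler, mouse, tape's own z axis and vertical above 0.35 rad).
It also fails if it takes over 51 s, if anything falls off the work surface, if the arm or the gripper's body presses on something with over 40 N, if the wrist force passes 120 N, or if a joint passes its speed limit or range.

### The arm

A 7-joint arm with a two-finger parallel gripper is mounted at the origin on the work surface. World frame = base frame: x ahead of the robot, y to its left, z up, the work surface at z = 0. Lengths are in m, angles in rad, forces in N, time in s.
With the tool pointing down it reaches from about 0.425 to 0.875 m from the base axis. Payload 9.9 kg.
Tool frame: the origin (TCP) lies midway between the tips of the shut fingers; the grasp point (between the pads) lies 19 mm behind it (bot.grip_depth is the distance from the TCP to the grasp point, in m); z points along the fingers, y is the line along which they close (so a half turn about z gives the same grasp; the last joint's range is limited). The gripper opens to 85 mm and grips with 20 to 120 N. Pads are 22 mm wide; open, the fingers measure 114 mm over their backs; the gripper's body (76 mm by 85 mm) begins 54 mm behind the grasp point. The pads swing forward as they close: fully open they stand 13 mm farther back than shut.
Start: joints at [1.044, 0.576, 0.025, 1.437, -0.015, 1.129, -0.057], TCP at [0.289, -0.61, 0.231] pointing down, gripper open.
Joint ranges: [-2.76, 2.76], [-0.34, 2.15], [-1.52, 1.57], [0.19, 2.46], [-1.09, 4.23], [0.17, 1.99], [-2.82, 2.82]. Speed limits (rad/s): [2.22, 2.22, 3.01, 3.01, 3.14, 3.14, 3.14].

### API

Orientations are given as a 3x3 rotation matrix whose columns are the frame's x, y, z axes.
In Python, from bench import bot gives the robot as it stands.
- The arm moves only by the shell command python3 -m creep 'ROWS' [FORCE]. ROWS is JSON, a list of rows, each a list of 3 entries, a list of its own where there are three numbers: the opening in per cent of the stroke, from 0 (shut) to 100 (fully open), then the shift along the tool's x, y, z in m, then the turn about the tool's z in degrees. A call has 1 to 8 rows; each row shifts and turns the commanded pose from where the row before left it, along the tool's axes as they then stand; what a row does not reach is not made up. A row lasts 1/8 s, in which the tool goes at most 62.5 mm and 10.7 degrees, less where a joint would pass 70% of its speed; a pose out of reach is approached as far as the arm can. A call is refused whole if a number of a shift passes 0.0625 or a number of a turn 10.7, either way. A call with a gripper value outside its range is refused whole. The fingers move at their own pace and stop on an object; FORCE is the grip in N (left out, the last holds). Time passes only in rows, so rows that do not move let the fingers close. It gives the time, the measured TCP pose, the force, the opening and the grip force at its end, in the units of the state.
- bot.get_obs(): the state, without advancing time (a new reading comes with each control period).
- bot.get_image(name): name is "scene" or "top"; returns the picture (420x560x3 uint8, blue, green, red); there is no depth.
- bot.calibration(name): a dict with "camera_matrix" (3x3 intrinsics, pixels), "distortion" ([k1, k2, p1, p2, k3] as OpenCV has them; the pictures are not rectified), "rvec" (rotation vector, rad) and "tvec" (3), from world to camera coordinates, as OpenCV has them. Camera axes: x right, y down, z forward; pixel columns grow to the right and rows downward; lengths in m; the calibration is good to about 2 mm. A picture is of the moment at which its call begins. calibration takes no time and is no camera call.
- bot.close_job(): hands the job in; it is judged then, once.
Trained networks look in the newest picture that a camera, given by its name, has taken for a name from the list of things; names that differ only in an ending like _2 or _b are one class to them, and where a whole thing is asked for, a point or a joint stands for the part that bears it (a point fixed in the world has none). Each returns a list of dicts, best first, with "confidence" (0 to 1); they miss things now and then, are a little off and sometimes report something else, mostly with a low value. They report only what shows in the picture. A call takes as long as a camera call.
- bot.spot_in(camera, label): "point" ([column, row] as shares, 0 to 1, of the picture: columns of its width, rows of its height, amid what is visible of it).
The state is a dict: "clock": time; "joint_positions": joint angles; "qd": joint speeds; "tau": joint torques, N m; "tcp_pos": TCP position; "tool_rot": TCP orientation; "force": force on the tool from outside, world axes, zero at the start; "moment": the same for the moment, N m; "gripper_width": finger opening in m; "grasp_force": force on a finger pad.
Only numpy, scipy, OpenCV 4.12 (cv2) and the standard library are available. Lean on these libraries where they do the work, as an engineer would, in place of code of your own. Each camera call takes 0.05 s, during which the arm holds its last target. There are 200 camera calls.

## Working session

There is one attempt and no reset: what is moved stays moved. The work goes in short steps, Python scripts to look and compute and a shell command to move; the robot and the scene stay as the last step left them, time stands still between calls to the robot, and variables do not carry over. Pictures are saved under pics/ and viewed, at most 10 in all, crops included, and the job is handed in when it is done.

```bash
mkdir -p pics; cat > h.py <<'E'
import numpy as np,cv2,json
from bench import bot
def ray(cam,px):
    c=bot.calibration(cam);K=np.array(c["camera_matrix"],float);d=np.array(c["distortion"],float)
    R=cv2.Rodrigues(np.array(c["rvec"],float))[0];t=np.array(c["tvec"],float).ravel()
    u=cv2.undistortPoints(np.array([[px]],float),K,d).ravel()
    return -R.T@t, R.T@np.array([u[0],u[1],1.])
def atz(cam,px,z):
    o,r=ray(cam,px);return o+r*(z-o[2])/r[2]
def proj(cam,P):
    c=bot.calibration(cam)
    return cv2.projectPoints(np.array(P,float).reshape(-1,3),np.array(c["rvec"],float),np.array(c["tvec"],float),np.array(c["camera_matrix"],float),np.array(c["distortion"],float))[0].reshape(-1,2)
E
python3 - <<'E'
from h import *
for n in("scene","top"):
    cv2.imwrite(f"pics/{n}0.png",bot.get_image(n))
    for l,z in(("printer",.1),("cover_press",.1),("mug",.04),("sanitiser",.05),("sample_jar",.03),("stamp",.04),("stapler",.03),("mouse",.016),("tape",.02)):
        for r in bot.spot_in(n,l)[:1]:
            p=np.array(r["point"])*[560,420];print(n,l,p.round(),r["confidence"],atz(n,p,z).round(3))
o=bot.get_obs();print(o["clock"],o["tcp_pos"],np.round(o["tool_rot"],3),o["force"])
E
```

```text
scene printer [272. 213.] 0.56 [ 0.529 -0.063  0.1  ]
scene cover_press [272. 204.] 0.72 [ 0.5   -0.051  0.1  ]
scene mug [333. 210.] 0.75 [0.56  0.125 0.04 ]
scene sanitiser [255. 274.] 0.82 [ 0.664 -0.174  0.05 ]
scene sample_jar [302. 272.] 0.87 [ 0.704 -0.047  0.03 ]
scene stamp [223. 226.] 0.57 [ 0.474 -0.202  0.04 ]
scene stapler [140. 244.] 0.96 [ 0.428 -0.445  0.03 ]
scene mouse [388. 144.] 0.93 [0.383 0.433 0.016]
scene tape [422. 175.] 0.66 [0.545 0.464 0.02 ]
top printer [301. 221.] 0.77 [ 0.495 -0.038  0.1  ]
top cover_press [300. 221.] 0.84 [ 0.494 -0.035  0.1  ]
top mug [249. 204.] 0.58 [0.55  0.131 0.04 ]
top sample_jar [304. 157.] 0.59 [ 0.71  -0.047  0.03 ]
top stapler [419. 244.] 0.64 [ 0.425 -0.429  0.03 ]
top mouse [151. 257.] 0.66 [0.372 0.454 0.016]
top tape [141. 207.] 0.59 [0.536 0.491 0.02 ]
1.0 [ 0.28921763 -0.6099133   0.23131051] [[ 0.904  0.428  0.   ]
 [ 0.428 -0.904 -0.   ]
 [ 0.     0.    -1.   ]] [-0.2479041   0.14740673  0.3047347 ]
```

```bash
python3 - <<'E'
import cv2
a=cv2.imread("pics/top0.png")[130:290,220:390];cv2.imwrite("pics/c1.png",cv2.resize(a,None,fx=3.7,fy=3.7,interpolation=cv2.INTER_CUBIC)[:600])
E
```

```text
(no output)
```

View pics/scene0.png

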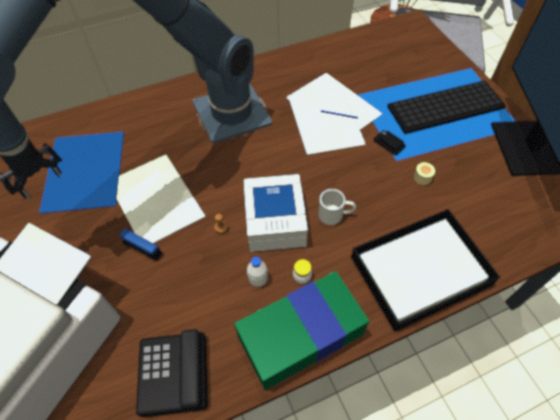

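View pics/c1.png

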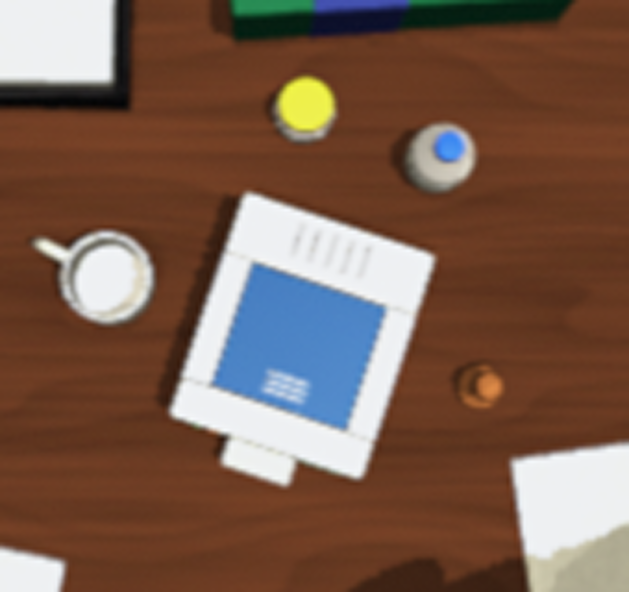

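The crop of the top view shows the blue cover at crop corners (253,263), (386,308), (347,430), (213,385). The ribs are near (286,387), on the side facing the robot. The top of the printer has corners (248,193), (435,257), (362,478), (172,412).

```bash
cat >> h.py <<'E'
def fit():
    s=lambda L:[np.array(p)/3.7+[220,130] for p in L]
    pr=np.array([atz("top",p,.1) for p in s([(248,193),(435,257),(362,478),(172,412)])])
    return pr
def model(px,py,yaw):
    return np.array([px,py,0]),np.array([[np.cos(yaw),-np.sin(yaw),0],[np.sin(yaw),np.cos(yaw),0],[0,0,1]])
E
python3 - <<'E'
from h import *
pr=fit();print(pr.round(4), [np.linalg.norm(pr[i]-pr[i-1]).round(4) for i in range(4)])
# Procrustes: back-left(+x,+y), back-right, front-right, front-left
L=np.array([(.1,.085),(.1,-.085),(-.1,-.085),(-.1,.085)])
W=pr[:,:2];c=W.mean(0);H=L.T@(W-c);yaw=np.arctan2(H[0,1]-H[1,0],H[0,0]+H[1,1])
o,R=model(*c,yaw);print("c",c,"yaw",np.degrees(yaw))
for n,p in(("press",(-.045,0,.1)),("hinge",(.045,0,.096)),("key",(-.036,0,.078))):
    P=o+R@p;print(n,P.round(4),proj("top",P).round(1),((proj("top",P)-[220,130])*3.7).round(),proj("scene",P).round(1))
for cr in [(253,263),(386,308),(347,430),(213,385),(286,387)]:
    P=atz("top",np.array(cr)/3.7+[220,130],.1);print((R.T@(P-o)).round(4))
im=cv2.imread("pics/scene0.png")
big=cv2.resize(im[160:300,200:370],None,fx=4.2,fy=4.2,interpolation=cv2.INTER_CUBIC)
pts=[(x,y,.1) for x,y in L]+[(-.045,0,.1)]+[(.045,.06,.1),(.045,-.06,.1),(-.065,-.06,.1),(-.065,.06,.1)]
for p in pts:
    q=(proj("scene",o+R@p)[0]-[200,160])*4.2;cv2.circle(big,tuple(int(v) for v in q),3,(0,0,255),-1)
cv2.imwrite("pics/s1.png",big)
for n,t in(("stamp",(484,387)),("sanit",(450,145)),("jar",(305,103)),("mug",(107,277))):
    z=dict(stamp=.075,sanit=.115,jar=.06,mug=.085)[n];P=atz("top",np.array(t)/3.7+[220,130],z);print(n,P.round(3),(R.T@(P-o)).round(3))
E
```

```text
[[ 0.6162  0.0082  0.1   ]
 [ 0.5637 -0.151   0.1   ]
 [ 0.3764 -0.0904  0.1   ]
 [ 0.4301  0.0702  0.1   ]] [np.float64(0.1962), np.float64(0.1677), np.float64(0.1968), np.float64(0.1693)]
c [ 0.49660307 -0.04074211] yaw -18.255795069657793
press [ 0.4539 -0.0266  0.1   ] [[297.6 234.1]] [[287. 385.]] [[273.4 189.5]]
hinge [ 0.5393 -0.0548  0.096 ] [[306.8 206.9]] [[321. 285.]] [[276.1 215.5]]
key [ 0.4624 -0.0295  0.078 ] [[298.3 231.4]] [[290. 375.]] [[273.9 196.1]]
[0.0433 0.0607 0.1   ]
[ 0.0437 -0.0581  0.1   ]
[-0.0645 -0.0599  0.1   ]
[-0.0652  0.0592  0.1   ]
[-0.0469  0.0004  0.1   ]
stamp [ 0.454 -0.197  0.075] [ 0.008 -0.161  0.075]
sanit [ 0.657 -0.162  0.115] [ 0.191 -0.064  0.115]
jar [ 0.701 -0.041  0.06 ] [0.194 0.063 0.06 ]
mug [0.544 0.128 0.085] [-0.007  0.175  0.085]
```

View pics/s1.png

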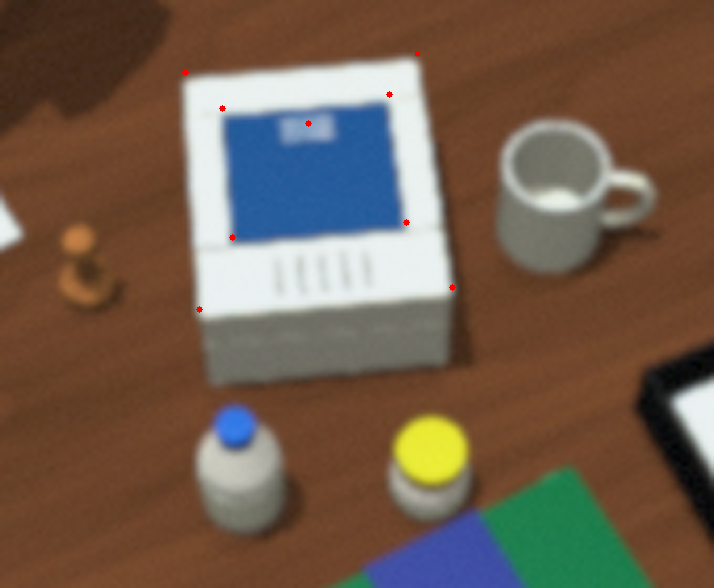

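The scene view puts the printer about 1.4 px further from the robot than the top view does. I'm shifting the centre to (0.498, -0.041) with yaw -18.3°. The first move shuts the fingers and turns +43.5° to line the tool up with the printer.

```bash
python3 -m creep '[[0,[0,0,0],8.7],[0,[0,0,0],8.7],[0,[0,0,0],8.7],[0,[0,0,0],8.7],[0,[0,0,0],8.7]]'
cat >> h.py <<'E'
O,RP=model(.498,-.041,np.radians(-18.3))
def st(*targets):
    o=bot.get_obs();p=np.array(o["tcp_pos"]);T=np.array(o["tool_rot"])
    yaw=np.degrees(np.arctan2(T[1,0],T[0,0]))
    print("t",round(o["clock"],2),"tcp local mm",(1e3*RP.T@(p-O)).round(1),"yaw",yaw.round(2),"F",np.round(RP.T@np.array(o["force"]),1),"w",round(o["gripper_width"],4))
    for t in targets: print(t,"shift mm",(1e3*T.T@(O+RP@(np.array(t)/1e3)-p)).round(1))
E
python3 -c "
from h import *
st((-45,0,140))"
```

```text
clock: 1.62
tcp_pos: [0.2893, -0.6099, 0.2313]
tool_rot: [[0.949, -0.316, 0.0], [-0.316, -0.949, 0.0], [0.0, -0.0, -1.0]]
force: [0.6, 0.2, 0.5]
gripper_width: 0.0005
grasp_force: 0.0
t 1.62 tcp local mm [ -19.5 -605.6  231.3] yaw -18.41 F [0.5 0.4 0.5] w 0.0005
(-45, 0, 140) shift mm [ -26.7 -605.6   91.3]
```

```bash
python3 -m creep '[[0,[-0.003,-0.055,0],0],[0,[-0.003,-0.055,0],0],[0,[-0.003,-0.055,0],0],[0,[-0.003,-0.055,0],0],[0,[-0.003,-0.055,0],0],[0,[-0.003,-0.055,0],0],[0,[-0.003,-0.055,0],0],[0,[-0.003,-0.055,0],0]]' | head -2
python3 -c "
from h import *
st((-45,0,140))"
```

```text
clock: 2.62
tcp_pos: [0.4038, -0.1826, 0.2316]
t 2.62 tcp local mm [ -45.  -164.   231.6] yaw -18.13 F [ 0.7  0.3 -0.1] w 0.0002
(-45, 0, 140) shift mm [   0.4 -164.    91.7]
```

```bash
python3 -m creep '[[0,[0,-0.055,0],0],[0,[0,-0.055,0],0],[0,[0,-0.054,0.02],0],[0,[0,0,0.04],0],[0,[0,0,0.04],0],[0,[0,0,0.015],0],[0,[0,0,0],0]]' | head -2
python3 -c "
from h import *
st((-45,0,100))
cv2.imwrite('pics/s2.png',cv2.resize(bot.get_image('scene')[110:260,200:370],None,fx=4,fy=4,interpolation=cv2.INTER_CUBIC))"
```

```text
clock: 3.5
tcp_pos: [0.4538, -0.0284, 0.1156]
t 3.5 tcp local mm [-45.9  -1.9 115.6] yaw -18.12 F [-0.1 -0.2  0.5] w -0.0002
(-45, 0, 100) shift mm [ 0.9 -1.9 15.6]
```

View pics/s2.png

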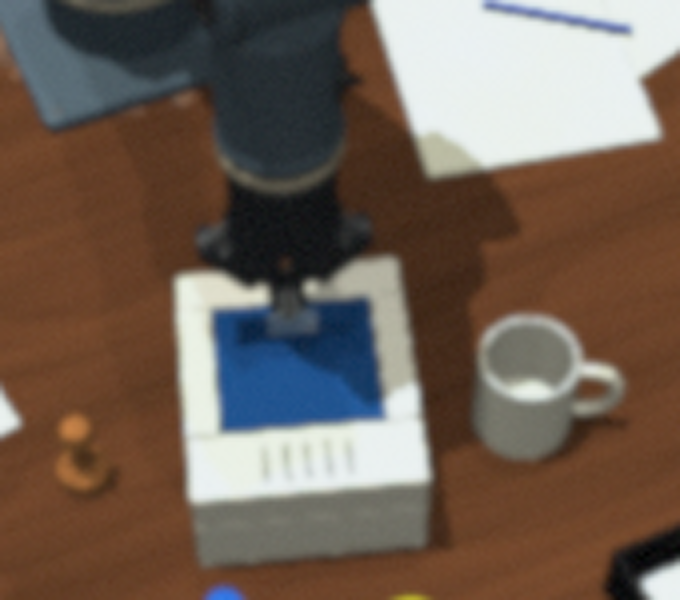

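The closed fingertips hang just above the ribs at crop pixel (293,320), so I'll press.

```bash
python3 -m creep '[[0,[0.001,-0.002,0.012],0],[0,[0,0,0.003],0],[0,[0,0,0.003],0],[0,[0,0,0.002],0],[0,[0,0,0.002],0],[0,[0,0,0],0]]' | head -2
python3 -c "
from h import *
st((-45,0,94))"
```

```text
clock: 4.3
tcp_pos: [0.456, -0.0268, 0.0943]
t 4.3 tcp local mm [-44.3   0.3  94.3] yaw -18.13 F [-0.   0.7  0.9] w 0.0002
(-45, 0, 94) shift mm [-0.7  0.3  0.3]
```

```bash
python3 -m creep '[[0,[0,0,0.001],0],[0,[0,0,0.001],0],[0,[0,0,0],0]]' | sed -n '1,2p;4p'

```

```text
clock: 4.68
tcp_pos: [0.4561, -0.0267, 0.0931]
force: [-3.7, 1.1, 15.9]
```

Hard stop reached at z = 93 mm with 16 N. Now I'll release and go up fast.

```bash
python3 -m creep '[[0,[0,0,-0.05],0],[0,[0,0,-0.05],0],[0,[0,0,-0.05],0],[0,[0,0,-0.02],0],[0,[0,0,0],0],[0,[0,0,0],0],[0,[0,0,0],0],[0,[0,0,0],0]]' | sed -n '1,2p;4p'
python3 -c "
from h import *
st((-36,0,78))
cv2.imwrite('pics/s3.png',cv2.resize(bot.get_image('scene')[110:260,200:370],None,fx=4,fy=4,interpolation=cv2.INTER_CUBIC))
for n in('scene','top'):
  bot.get_image(n)
  for r in bot.spot_in(n,'key_top')[:2]:
    p=np.array(r['point'])*[560,420];print(n,p,r['confidence'],(1e3*RP.T@(atz(n,p,.078)-O)).round(1))"
```

```text
clock: 5.68
tcp_pos: [0.4556, -0.0269, 0.2615]
force: [0.2, 0.2, 0.3]
t 5.67 tcp local mm [-4.470e+01  1.000e-01  2.615e+02] yaw -18.13 F [0.2 0.3 0.3] w -0.0003
(-36, 0, 78) shift mm [  8.9   0.  183.5]
top [306.488 200.508] 0.7 [63.9  6.8 78. ]
```

View pics/s3.png

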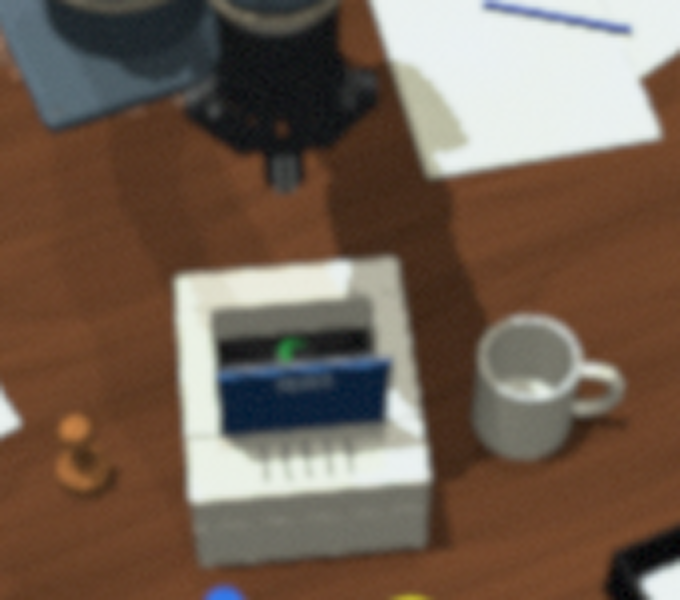

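The cover is fully open with blue at crop (305,395). The green key shows at (290,350), where the model predicts it. I'll go down to just above the key first.

```bash
python3 -m creep '[[0,[0.005,0,0.04],0],[0,[0.004,0,0.05],0],[0,[0,0,0.05],0],[0,[0,0,0.03],0],[0,[0,0,0.008],0],[0,[0,0,0.003],0],[0,[0,0,0],0]]' | sed -n '1,2p;4p'
python3 -c "
from h import *
st((-36,0,78))"
```

```text
clock: 6.8
tcp_pos: [0.4652, -0.0297, 0.0822]
force: [-0.3, -0.6, -0.1]
t 6.8 tcp local mm [-34.7   0.5  82.2] yaw -18.13 F [-0.1 -0.7 -0.1] w -0.0002
(-36, 0, 78) shift mm [-1.3  0.5  4.2]
```

```bash
python3 -m creep '[[0,[-0.001,0,0.004],0],[0,[0,0,0.002],0],[0,[0,0,0.002],0],[0,[0,0,0.0015],0],[0,[0,0,0.001],0],[0,[0,0,0],0]]' | sed -n '1,2p;4p'
```

```text
clock: 7.55
tcp_pos: [0.4642, -0.0293, 0.0725]
force: [-5.0, 0.7, 32.8]
```

32.8 N on the hard stop at z = 72.5 mm, so the key is fully down. Next I'll lift, go over the cover and come down behind it.

```bash
python3 -m creep '[[0,[0,0,-0.04],0],[0,[0,0,-0.05],0],[0,[0,0,-0.05],0],[0,[0,0,-0.05],0],[0,[0.03,0,-0.01],0],[0,[0.05,0,0],0],[0,[0.055,0,0],0],[0,[0,0,0],0]]' | sed -n '1,2p;4p'
python3 -c "
from h import *
st((100,0,175))"
```

```text
clock: 8.55
tcp_pos: [0.5939, -0.0726, 0.2691]
force: [-0.3, 0.2, -0.2]
t 8.55 tcp local mm [1.010e+02 1.000e-01 2.691e+02] yaw -18.21 F [-0.4  0.1 -0.2] w 0.0001
(100, 0, 175) shift mm [-0.9  0.  94.1]
```

```bash
python3 -m creep '[[0,[-0.001,0,0.03],0],[0,[0,0,0.04],0],[0,[0,0,0.022],0],[0,[-0.012,0,0],0],[0,[-0.013,0,0],0],[0,[-0.008,0,0],0],[0,[-0.007,0,0],0],[0,[0,0,0],0]]' | sed -n '1,2p;4p'
python3 -c "
from h import *
st((38,0,176),(17,0,170))"
```

```text
clock: 9.55
tcp_pos: [0.5528, -0.0583, 0.1795]
force: [0.4, 0.2, 0.6]
t 9.55 tcp local mm [ 57.5   0.8 179.5] yaw -18.12 F [0.3 0.4 0.6] w 0.0001
(38, 0, 176) shift mm [-19.5   0.7   3.4]
(17, 0, 170) shift mm [-40.5   0.6   9.4]
```

```bash
python3 -m creep '[[0,[-0.010,0,0.002],0],[0,[-0.010,0,0.002],0],[0,[-0.010,0,0.003],0],[0,[-0.010,0,0.003],0],[0,[0,0,0],0]]' | sed -n '1,2p;4p'
python3 -c "
from h import *
st((-3.4,0,160),(-22,0,145))
cv2.imwrite('pics/s4.png',cv2.resize(bot.get_image('scene')[110:260,200:370],None,fx=4,fy=4,interpolation=cv2.INTER_CUBIC))"
```

```text
clock: 10.18
tcp_pos: [0.5136, -0.0458, 0.1685]
force: [0.9, 0.9, 2.5]
t 10.18 tcp local mm [ 16.3   0.4 168.5] yaw -18.11 F [0.5 1.1 2.5] w -0.0001
(-3.4, 0, 160) shift mm [-19.7   0.3   8.5]
(-22, 0, 145) shift mm [-38.3   0.2  23.5]
```

View pics/s4.png

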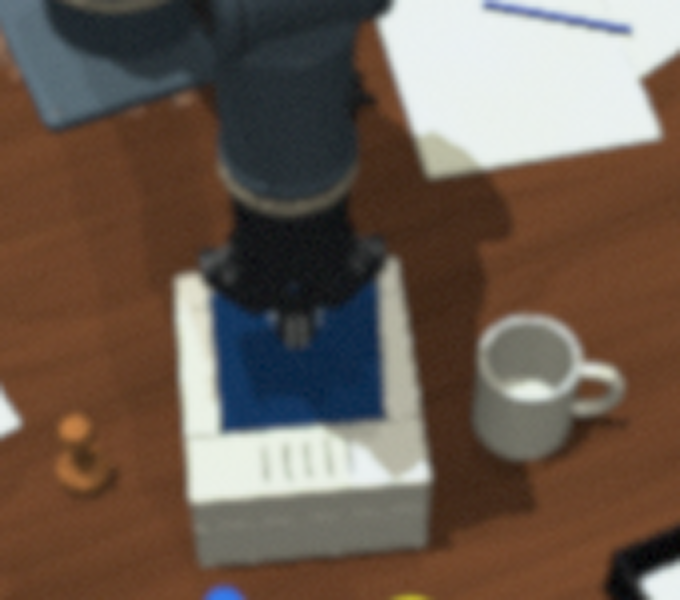

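The cover is part-way down, with the fingertips at crop (295,330) on its outer face. The finger reads 2.5 N and the push is going as planned, so I'll continue.

```bash
python3 -m creep '[[0,[-0.010,0,0.004],0],[0,[-0.010,0,0.006],0],[0,[-0.009,0,0.007],0],[0,[-0.009,0,0.008],0],[0,[-0.007,0,0.010],0],[0,[-0.007,0,0.010],0],[0,[0,0,0],0]]' | sed -n '1,2p;4p'
python3 -c "
from h import *
st((-42,0,108),(-44,0,93))"
```

```text
clock: 11.1
tcp_pos: [0.4638, -0.0296, 0.1228]
force: [-0.6, -0.1, 1.8]
t 11.1 tcp local mm [-3.600e+01  1.000e-01  1.228e+02] yaw -18.11 F [-0.6 -0.3  1.8] w 0.0001
(-42, 0, 108) shift mm [-6.   0.  14.9]
(-44, 0, 93) shift mm [-7.9  0.  29.9]
```

```bash
python3 -m creep '[[0,[-0.004,0,0.008],0],[0,[-0.003,0,0.008],0],[0,[-0.001,0,0.006],0],[0,[0,0,0.004],0],[0,[0,0,0.003],0],[0,[0,0,0.001],0],[0,[0,0,0],0]]' | sed -n '1,2p;4p'
```

```text
clock: 11.98
tcp_pos: [0.4576, -0.0274, 0.0937]
force: [0.8, 0.5, 1.4]
```

```bash
python3 -m creep '[[0,[0,0,0.001],0],[0,[0,0,0.001],0],[0,[0,0,0],0]]' | sed -n '1,2p;4p'
```

```text
clock: 12.35
tcp_pos: [0.4577, -0.0274, 0.093]
force: [-4.7, 1.5, 26.3]
```

Against the stop at 26 N. Now I'll release and look.

```bash
python3 -m creep '[[0,[0,0,-0.01],0],[0,[0,0,-0.03],0],[0,[0,0,-0.05],0],[0,[0,0,-0.05],0],[0,[0,0,-0.03],0],[0,[0,0,0],0],[0,[0,0,0],0],[0,[0,0,0],0]]' | sed -n '1,2p;4p'
python3 -c "
from h import *
cv2.imwrite('pics/s5.png',cv2.resize(bot.get_image('scene')[110:290,200:370],None,fx=3.3,fy=3.3,interpolation=cv2.INTER_CUBIC))"
```

```text
clock: 13.35
tcp_pos: [0.457, -0.0275, 0.2606]
force: [-0.3, -0.4, 1.0]
```

View pics/s5.png

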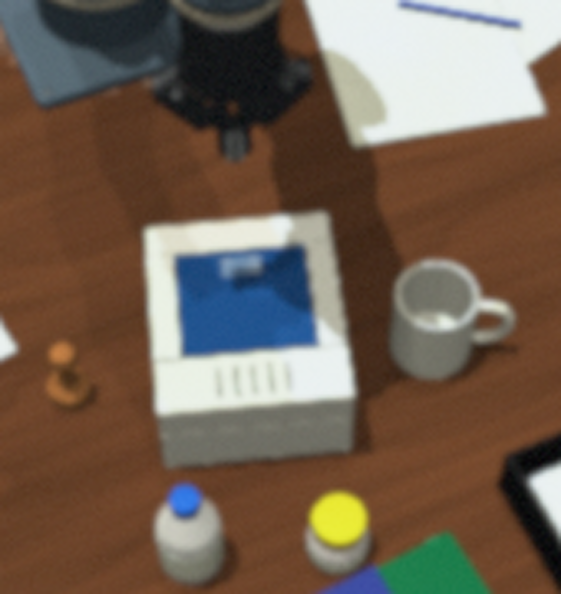

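The cover is flush and shut, with the ribs at crop (240,267). The fingers are well clear, and the bystanders in view have not moved.

```bash
python3 -c "
from bench import bot
print(bot.close_job())"
```

```text
the job is handed in; nothing more can be done
None
```

The reset is done and handed in at about 13.5 s of the 51 s allowed: the cover popped open, the key went down to its stop, and the cover is pushed shut and looks flush in the last picture; the judge's result was not shown.

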